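# Crosswise tightening of a pressure pot's lid in a painter's studio

### The arm

A 6-joint arm with a two-finger parallel gripper is mounted at the origin on the work surface. World frame = base frame: x ahead of the robot, y to its left, z up, the work surface at z = 0. Lengths are in mm, angles in degrees, forces in N, time in s.
With the tool pointing down it reaches from about 350 to 850 mm from the base axis. Payload 8.1 kg.
Tool frame: the origin (TCP) lies between the finger pads; the fingertips stand 17 mm ahead of it and the grasp point (between the pads) lies 2 mm behind it; z points along the fingers, y is the line along which they close (so a half turn about z gives the same grasp; the last joint's range is limited). The gripper opens to 85 mm and grips with 20 to 120 N. Pads are 22 mm wide; open, the fingers measure 114 mm over their backs; the gripper's body (76 mm by 85 mm) begins 54 mm behind the grasp point. The pads swing forward as they close: fully open they stand 13 mm farther back than shut.
Start: joints at [59.393, 7.471, 85.268, -0, 87.261, -4.893], TCP at [260.311, 540.596, 248.292] pointing down, gripper open.
Joint ranges: [-169.43, 169.43], [-51.17, 129.36], [1.28, 143.12], [-76.62, 256.62], [0, 156.53], [-152.29, 152.29]. Speed limits (degrees/s): [136.94, 136.94, 159.86, 180, 180, 180].

### API

Orientations are given as [roll, pitch, yaw] about the fixed x, y, z axes, in that order (R = Rz(yaw) Ry(pitch) Rx(roll)).
In Python, from bench import sense, snapshot, hand_in, trace, place_of gives the robot as it stands.
- The arm moves only by the shell command python3 -m handwheel 'ROWS' [FORCE]. ROWS is JSON, a list of rows, each a list of 7 numbers: the opening, from -1 (shut) to 1 (fully open), then the shift along the tool's x, y, z in cm, then the turn, a rotation vector about the tool's x, y, z in rad. A call has 1 to 12 rows; each row shifts and turns the commanded pose from where the row before left it, along the tool's axes as they then stand; what a row does not reach is not made up. A row lasts 1/12 s, in which the tool goes at most 41.7 mm and 7.16 degrees, less where a joint would pass 70% of its speed; a pose out of reach is approached as far as the arm can. A call with a gripper value outside its range is refused whole. The fingers move at their own pace and stop on an object; FORCE is the grip in N (left out, the last holds). Time passes only in rows, so rows that do not move let the fingers close. It gives the time, the measured TCP pose, the force, the opening and the grip force at its end, in the units of the state.
- sense(): the state, without advancing time (a new reading comes with each control period).
- snapshot(name): name is "side" or "top"; returns a dict with "image" (420x560x3 uint8, red, green, blue), "intrinsics" (3x3 intrinsics, pixels), "k1" (the pictures are not rectified: a ray, as slopes to the right and down, at radius r is drawn at 1 + k1 r^2 times it, then the intrinsics apply), "R" (3x3) and "t" (3): a world point X has camera coordinates R X + t. Camera axes: x right, y down, z forward; pixel columns grow to the right and rows downward; lengths in mm; the calibration is good to about 2 mm. A picture is of the moment at which its call begins. There is no depth.
- hand_in(): hands the job in; it is judged then, once.
Trained networks look in a picture, given as the dict that the camera call returned (one of the last four; its "shot" number tells which), for a name from the list of things; names that differ only in an ending like _2 or _b are one class to them, and where a whole thing is asked for, a point or a joint stands for the part that bears it (a point fixed in the world has none). Each returns a list of dicts, best first, with "conf" (0 to 1); they miss things now and then, are a little off and sometimes report something else, mostly with a low value. They report only what shows in the picture. A call takes as long as a camera call.
- trace(picture, query): "pixels" (420x560 bool, what is visible of it).
- place_of(picture, query): "location" ([x, y, z] in mm, in world coordinates, good to about 4 mm: a listed point, or the origin of a listed thing).
The state is a dict: "time": time; "joint_pos": joint angles; "qd": joint speeds; "joint_efforts": joint torques, N m; "tool_pos": TCP position; "tcp_rot": TCP orientation; "ft_force": force on the tool from outside, world axes, zero at the start; "wrist_torque": the same for the moment, N m; "finger_gap": finger opening in mm; "grip_force": force on a finger pad.
Only numpy, scipy, OpenCV 4.12 (cv2) and the standard library are available. Lean on these libraries where they do the work, as an engineer would, in place of code of your own. Each camera call takes 0.05 s, during which the arm holds its last target. There are 200 camera calls.

### The job

The lid of the blue pressure pot is being tightened in steps by its four T-knobs, but one was forgotten: its white end has not come round to its yellow dot as the other three have. First turn that one clockwise to its yellow dot; then tighten all four clockwise to their red dots in crisscross order: any knob, then the one diagonally opposite it, then the remaining two. Let go of everything at the end.

Things in the scene. Friction and masses are not known exactly. Their poses are not given: they have to be found in the camera images.
- pot: Squat blue pressure pot, fixed to the bench. Origin: centre of its underside, z up. Blue lid 260 mm across, flat top 130 mm above the origin; brass stub at the side, 45 deg from +x to +y. Knobs a, b, c, d have vertical axes 90 mm out along +x, +y, -x, -y. Dots on the lid 39 mm from each knob's axis: yellow 60 deg and red 120 deg clockwise (seen from above) of the direction to the centre.
- knob_a (a joint): Knob a, on the pot's +x side, opposite c: black T-bar with one white end (the pointer), 60 mm long, 14 thick, 30 high, centred on its axis, bar 22 to 52 mm above the lid; grip across the 14 mm. Angle in rad, grows clockwise seen from above: 0 white end towards the pot's centre (slack), 1.047 yellow dot, 2.094 red dot, stop 2.7. Friction 0.12 N m, no spring: stays as left.
- knob_b (a joint): Knob b, on its +y side, opposite d: black T-bar with one white end (the pointer), 60 mm long, 14 thick, 30 high, centred on its axis, bar 22 to 52 mm above the lid; grip across the 14 mm. Angle in rad, grows clockwise seen from above: 0 white end towards the pot's centre (slack), 1.047 yellow dot, 2.094 red dot, stop 2.7. Friction 0.12 N m, no spring: stays as left.
- knob_c (a joint): Knob c, on its -x side, opposite a: black T-bar with one white end (the pointer), 60 mm long, 14 thick, 30 high, centred on its axis, bar 22 to 52 mm above the lid; grip across the 14 mm. Angle in rad, grows clockwise seen from above: 0 white end towards the pot's centre (slack), 1.047 yellow dot, 2.094 red dot, stop 2.7. Friction 0.12 N m, no spring: stays as left.
- knob_d (a joint): Knob d, on its -y side, opposite b: black T-bar with one white end (the pointer), 60 mm long, 14 thick, 30 high, centred on its axis, bar 22 to 52 mm above the lid; grip across the 14 mm. Angle in rad, grows clockwise seen from above: 0 white end towards the pot's centre (slack), 1.047 yellow dot, 2.094 red dot, stop 2.7. Friction 0.12 N m, no spring: stays as left.

How it is judged (in metres and radians):
On the way, in this order (a step that is already met when the one before it is completed fails the run):
1. the first pass is complete: all four knobs stand at their yellow dots (within 15 degrees) (value of joint knob_a between 0.787 and 1.307 rad and value of joint knob_b between 0.787 and 1.307 rad and value of joint knob_c between 0.787 and 1.307 rad and value of joint knob_d between 0.787 and 1.307 rad), for 0.2 s.
2. one diagonal pair stands at its red dots while the other pair still stands at its yellow dots (within 15 degrees) (((value of joint knob_a between 1.834 and 2.354 rad and value of joint knob_c between 1.834 and 2.354 rad and value of joint knob_b between 0.787 and 1.307 rad and value of joint knob_d between 0.787 and 1.307 rad) or (value of joint knob_b between 1.834 and 2.354 rad and value of joint knob_d between 1.834 and 2.354 rad and value of joint knob_a between 0.787 and 1.307 rad and value of joint knob_c between 0.787 and 1.307 rad))), for 0.2 s.
At the end, for the whole second after the job is handed in: All four knobs stand at their red dots, within 15 degrees (joint values 1.83 to 2.35 rad), and are still (value of joint knob_a between 1.834 and 2.354 rad and value of joint knob_b between 1.834 and 2.354 rad and value of joint knob_c between 1.834 and 2.354 rad and value of joint knob_d between 1.834 and 2.354 rad and velocity of joint knob_a between -0.05 and 0.05 rad/s and velocity of joint knob_b between -0.05 and 0.05 rad/s and velocity of joint knob_c between -0.05 and 0.05 rad/s and velocity of joint knob_d between -0.05 and 0.05 rad/s); the robot touches nothing.
It also fails if it takes over 72 s, if anything falls off the work surface, if the arm or the gripper's body presses on something with over 40 N, if the wrist force passes 120 N, or if a joint passes its speed limit or range.

## Working session

There is one attempt and no reset: what is moved stays moved. The work goes in short steps, Python scripts to look and compute and a shell command to move; the robot and the scene stay as the last step left them, time stands still between calls to the robot, and variables do not carry over. Pictures are saved under pics/ and viewed, at most 10 in all, crops included, and the job is handed in when it is done.

```bash
mkdir -p pics; cat > h.py <<'E'
import numpy as np,cv2
from bench import sense,snapshot,hand_in,trace,place_of
def proj(p,X):
    c=p["R"]@np.array(X,float)+p["t"] if True else 0
    s=c[:2]/c[2]; s=s*(1+p["k1"]*(s@s)); K=np.array(p["intrinsics"]); return K[:2,:2]@s+K[:2,2]
def unproj(p,uv,z):
    K=np.array(p["intrinsics"]); d=np.linalg.solve(K[:2,:2],np.array(uv,float)-K[:2,2]); s=d.copy()
    for _ in range(20): s=d/(1+p["k1"]*(s@s))
    R=np.array(p["R"]); t=np.array(p["t"]); o=-R.T@t; r=R.T@np.array([s[0],s[1],1]); return o+r*(z-o[2])/r[2]
def get(n):
    p=snapshot(n)
    for k in("R","t","intrinsics"): p[k]=np.array(p[k])
    return p
E
python3 - <<'E'
from h import *
for n in("top","side"):
    p=get(n); cv2.imwrite(f"pics/{n}0.png",p["image"][:,:,::-1])
    print(n,p["shot"],(-p["R"].T@p["t"]).round())
    for q in("pot","knob_a"):
        for r in place_of(p,q): print(q,np.round(r["location"]),r["conf"])
print(sense())
E
```

```text
top 1 [483.  32. 919.]
pot [590.  65.   2.] 0.65Traceback (most recent call last):
  File "<stdin>", line 6, in <module>
ValueError: it knows: pot
```

View pics/top0.png

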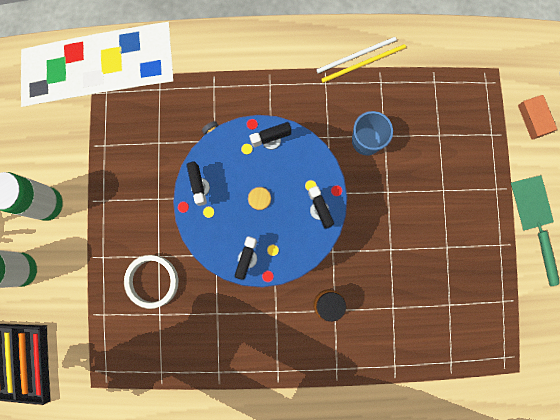

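The top view shows the lid centred near (260,200), stub at (210,128), and the four knobs. The bottom one (246,258) has its white end at (250,243), pointing at the centre rather than at its yellow dot (273,250), so it is the forgotten one. Next I fit the pot's pose from the dots.

```bash
cat >> h.py <<'E'
from scipy.optimize import least_squares
def model(q):
    x,y,a=q; out={}
    for i,k in enumerate("abcd"):
        th=a+i*np.pi/2; ax=np.array([x,y])+90*np.array([np.cos(th),np.sin(th)])
        for c,d in(("yellow",60),("red",120)):
            b=th+np.pi-np.radians(d); out[k,c]=ax+39*np.array([np.cos(b),np.sin(b)])
        out[k]=ax
    return out
def blobs(p,lo,hi,amin=15,amax=250):
    m=cv2.inRange(cv2.cvtColor(p["image"],cv2.COLOR_RGB2HSV),lo,hi)
    n,l,s,c=cv2.connectedComponentsWithStats(m)
    return [(c[i],s[i,4]) for i in range(1,n) if amin<=s[i,4]<=amax]
def near(p,bl,z,c,r): 
    o=[unproj(p,b[0],z)[:2] for b in bl]; return [v for v in o if np.linalg.norm(v-c)<r]
def fitpot(p,c0,z=130):
    Y=near(p,blobs(p,(22,150,120),(35,255,255)),z,c0,125); R=near(p,blobs(p,(0,170,100),(8,255,255))+blobs(p,(172,170,100),(180,255,255)),z,c0,125)
    def res(q):
        m=model(q); r=[]
        for c,L in(("yellow",Y),("red",R)):
            for v in L: r.append(min((v-m[k,c] for k in "abcd"),key=np.linalg.norm))
        return np.ravel(r)
    best=min((least_squares(res,[*c0,a],loss="soft_l1",f_scale=3) for a in np.arange(0,6.28,.2)),key=lambda s:s.cost)
    return best.x,len(Y),len(R),np.abs(best.fun).max()
def angles(p,q,z=182):
    m=model(q); W=blobs(p,(0,0,150),(180,60,255),10,400); out={}
    for i,k in enumerate("abcd"):
        v=near(p,W,z,m[k],40)
        out[k]=[(round(float((q[2]+i*np.pi/2+np.pi-np.arctan2(*(w-m[k])[::-1])+np.pi)%(2*np.pi)-np.pi),2),round(float(np.linalg.norm(w-m[k])))) for w in v]
    return out
E
python3 - <<'E'
from h import *
p=get("top"); r=place_of(p,"pot")[0]["location"]
q,ny,nr,e=fitpot(p,np.array(r[:2])); print(q,ny,nr,e)
a=q[2]
# stub check: all quarter turns
for i in range(4):
    b=a+i*np.pi/2+np.pi/4; print(i,proj(p,[q[0]+140*np.cos(b),q[1]+140*np.sin(b),90]).round())
print(angles(p,q))
for k in "abcd": print(k,model(q)[k].round(1),proj(p,[*model(q)[k],182]).round())
p=get("side"); cv2.imwrite("pics/side0.png",p["image"][:,:,::-1])
print((-p["R"].T@p["t"]).round(),[ (np.round(r["location"]),r["conf"]) for r in place_of(p,"pot")],fitpot(p,q[:2]))
print(sense())
E
```

```text
[588.53543872  66.35157182 -36.35025294] 5 4 73.80601780024404
0 [186. 252.]
1 [311. 277.]
2 [335. 153.]
3 [212. 130.]
{'a': [(0.15, 16), (1.15, 24)], 'b': [(0.1, 23), (-1.5, 8), (1.68, 12)], 'c': [(0.9, 23), (-0.87, 14)], 'd': [(0.97, 24), (-0.36, 19)]}
a [608.3 154.1] [195. 182.]
b [500.7  86.2] [245. 258.]
c [568.7 -21.4] [322. 206.]
d [676.3  46.5] [270. 132.]
[ 489. -569.  646.] [] (array([587.19029261,  64.90141739, -31.64014149]), 5, 5, np.float64(66.26707468385669))
{'time': 0.3, 'joint_pos': array([ 5.93913220e+01,  7.48594554e+00,  8.52884130e+01, -9.19255144e-04,
        8.72595566e+01, -4.89310304e+00]), 'qd': array([-0.03989077, -0.06285479, -0.40317382,  0.03683894,  0.06057596,
       -0.0226186 ]), 'joint_efforts': array([ 8.90845477e-04, -5.68580675e+01, -5.00027704e+01, -3.65465330e-04,
        8.44650582e-03, -1.11339573e-04]), 'tool_pos': array([260.24594178, 540.44428642, 247.94027346]), 'tcp_rot': array([-1.79966130e+02, -1.97803471e-03,  1.54284469e+02]), 'ft_force': array([ 0.55709482, -0.71062213,  0.75177891]), 'wrist_torque': array([ 0.0094776 ,  0.00557941, -0.06463288]), 'grip_force': 0.0, 'finger_gap': 85.27963108406067}
```

View pics/side0.png

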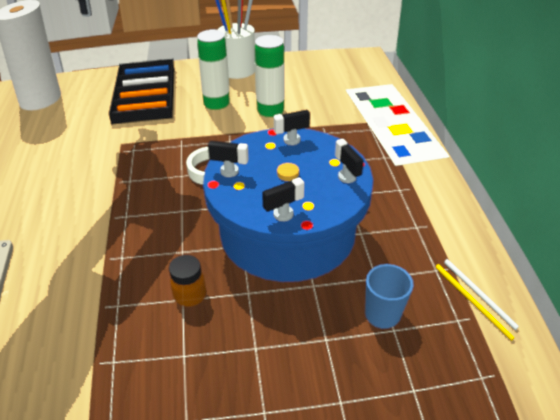

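Both views agree: centre about (588,66), and the white ends show the near-side knob (label b in my fit, at (501,86)) at about 0.1 rad and the others near 1. The side picture shows the same, with the forgotten knob on the left at (225,155). Now I work out the moves.

```bash
cat >> h.py <<'E'
Q=np.array([587.9,65.6,1.348])
from scipy.spatial.transform import Rotation as Ro
def delta(k,ang,z):
    s=sense(); i="abcd".index(k); t=model(Q)[k]; R=Ro.from_euler("xyz",s["tcp_rot"],degrees=True)
    d=R.inv().apply(np.array([*t,z])-s["tool_pos"])/10
    beta=np.degrees(Q[2]+i*np.pi/2+np.pi-ang); 
    j1=np.degrees(np.arctan2(t[1],t[0])); opts=[]
    for n in range(-3,3):
        y=beta+180*n; j6=90+j1-y
        if -145<j6<85: opts.append((round(float(y)),round(float(j6)),round(float(np.radians(s["tcp_rot"][2]-y)),3)))
    print(k,"shift cm",d.round(2),"(yaw,j6,turn z)",opts,"tilt",s["tcp_rot"].round(2),"j6",s["joint_pos"][5].round(1),"t",s["time"])
E
python3 -c "
from h import *
delta('b',0.1,230)"
```

```text
b shift cm [-41.35 -30.58   1.81] (yaw,j6,turn z) [(162, -62, -0.126)] tilt [-179.97   -0.    154.28] j6 -4.9 t 0.3
```

```bash
python3 -m handwheel '[[0.3,-2.9,-2.15,0,0,0,0],[0.3,-2.9,-2.15,0,0,0,0],[0.3,-2.9,-2.15,0,0,0,0],[0.3,-2.9,-2.15,0,0,0,0],[0.3,-2.9,-2.15,0,0,0,0],[0.3,-2.9,-2.15,0,0,0,0],[0.3,-2.9,-2.15,0,0,0,0],[0.3,-2.9,-2.15,0,0,0,0],[0.3,-2.9,-2.15,0,0,0,0],[0.3,-2.9,-2.15,0,0,0,0],[0.3,-2.9,-2.15,0,0,0,0],[0.3,-2.9,-2.15,0,0,0,0]]' 60
python3 -m handwheel '[[0.3,-2.8,-2.1,0,0,0,0],[0.3,-2.8,-2.1,0.5,0,0,0],[0.3,-1,-0.6,1.0,0,0,0],[0.3,0,0,0,0,0,-0.12],[0.3,0,0,0,0,0,0],[0.3,0,0,0,0,0,0]]'
python3 -c "
from h import *
delta('b',0.1,165)
p=get('top');cv2.imwrite('pics/t1.png',cv2.resize(p['image'][100:310,160:420,::-1],None,fx=2.5,fy=2.5))
print(angles(p,Q),{k:proj(p,[*model(Q)[k],182]).round() for k in 'abcd'})"
```

```text
time: 1.3
tool_pos: [462.4, 155.5, 248.5]
tcp_rot: [180.0, 0.0, 154.3]
ft_force: [1.1, 0.5, -0.7]
finger_gap: 55.3
grip_force: 0.0
time: 1.8
tool_pos: [500.3, 85.5, 233.0]
tcp_rot: [180.0, -0.0, 161.0]
ft_force: [-0.9, -0.3, 0.1]
finger_gap: 55.5
grip_force: 0.0
b shift cm [ 0.01 -0.01  6.8 ] (yaw,j6,turn z) [(162, -62, -0.009)] tilt [ 1.8000e+02 -4.0000e-02  1.6098e+02] j6 -67.1 t 1.8
{'a': [], 'b': [], 'c': [(0.87, 24), (-0.68, 15)], 'd': [(1.04, 25), (-0.33, 20)]} {'a': array([195., 182.]), 'b': array([245., 258.]), 'c': array([322., 206.]), 'd': array([271., 132.])}
```

View pics/t1.png

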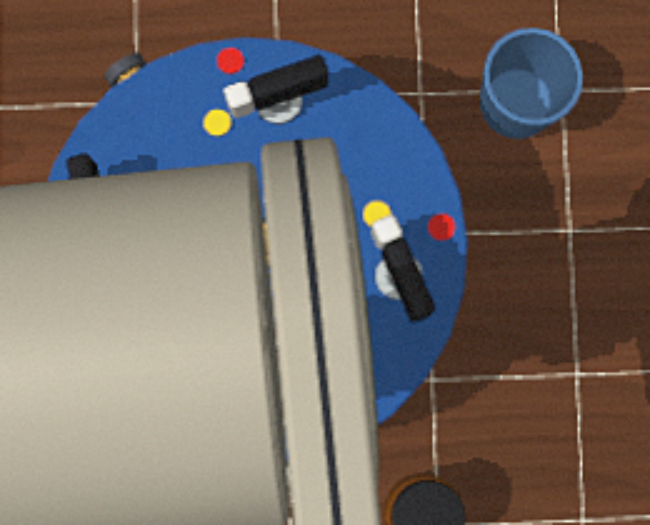

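The arm now hides the near knob. The other two visible knobs are as before, with white ends at (238,97) and (385,232) in the crop. I descend and close.

```bash
python3 -m handwheel '[[0.3,0,0,2,0,0,0],[0.3,0,0,2,0,0,0],[0.3,0,0,2,0,0,0],[0.3,0,0,0.8,0,0,0],[0.3,0,0,0,0,0,0],[-1,0,0,0,0,0,0],[-1,0,0,0,0,0,0],[-1,0,0,0,0,0,0],[-1,0,0,0,0,0,0],[-1,0,0,0,0,0,0],[-1,0,0,0,0,0,0]]' 60
```

```text
time: 2.77
tool_pos: [501.7, 85.9, 167.1]
tcp_rot: [179.9, 0.1, 161.2]
ft_force: [-0.5, 4.5, 5.6]
finger_gap: 13.0
grip_force: 60.6
```

```bash
python3 -m handwheel '[[-1,0,0,0,0,0,0.118],[-1,0,0,0,0,0,0.118],[-1,0,0,0,0,0,0.118],[-1,0,0,0,0,0,0.118],[-1,0,0,0,0,0,0.118],[-1,0,0,0,0,0,0.118],[-1,0,0,0,0,0,0.118],[-1,0,0,0,0,0,0.118],[-1,0,0,0,0,0,0],[-1,0,0,0,0,0,0]]'
python3 -m handwheel '[[-1,0,0,0,0,0,0],[-1,0,0,0,0,0,0],[-1,0,0,0,0,0,0],[-1,0,0,0,0,0,0]]'
python3 -c "
from h import *
for n in ('top','side'): print(angles(get(n),Q))
p=get('side');cv2.imwrite('pics/s1.png',cv2.resize(p['image'][90:260,150:400,::-1],None,fx=2.5,fy=2.5))"
```

```text
time: 3.6
tool_pos: [500.5, 84.8, 167.0]
tcp_rot: [-180.0, 0.1, 107.0]
ft_force: [-7.9, -2.5, 12.1]
finger_gap: 13.2
grip_force: 61.5
time: 3.93
tool_pos: [500.5, 84.8, 167.0]
tcp_rot: [-180.0, 0.1, 107.1]
ft_force: [-6.7, -1.0, 12.2]
finger_gap: 13.2
grip_force: 61.5
{'a': [(-0.17, 14)], 'b': [], 'c': [(0.87, 23), (-0.39, 14), (-1.14, 16)], 'd': [(1.03, 25), (-0.3, 20)]}
{'a': [(0.56, 38)], 'b': [], 'c': [(1.72, 21)], 'd': [(0.23, 16)]}
```

View pics/s1.png

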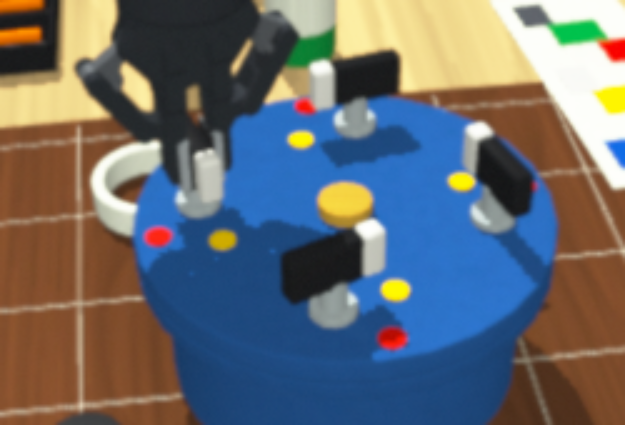

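The gripped knob's white end (207,172) now stands over its yellow dot (222,240), and gripper yaw puts it at 1.05 rad. I turn the same knob on to red.

```bash
python3 -m handwheel '[[-1,0,0,0,0,0,0.117],[-1,0,0,0,0,0,0.117],[-1,0,0,0,0,0,0.117],[-1,0,0,0,0,0,0.117],[-1,0,0,0,0,0,0.117],[-1,0,0,0,0,0,0.117],[-1,0,0,0,0,0,0.117],[-1,0,0,0,0,0,0.117],[-1,0,0,0,0,0,0.117],[-1,0,0,0,0,0,0],[-1,0,0,0,0,0,0]]'
python3 -m handwheel '[[0.3,0,0,0,0,0,0],[0.3,0,0,0,0,0,0],[0.3,0,0,0,0,0,0],[0.3,0,0,0,0,0,0],[0.3,0,0,-2,0,0,0],[0.3,0,0,-2.8,0,0,0],[0.3,0,0,-3,0,0,0],[0.3,0,0,0,0,0,0],[0.3,0,0,0,0,0,0]]'
python3 -c "
from h import *
delta('d',1.0,245)"
```

```text
time: 5.0
tool_pos: [498.7, 85.2, 167.0]
tcp_rot: [-179.8, 0.2, 46.7]
ft_force: [-19.4, -0.8, 20.3]
finger_gap: 13.3
grip_force: 62.6
time: 5.75
tool_pos: [502.1, 85.3, 245.7]
tcp_rot: [179.8, -0.2, 46.7]
ft_force: [-0.3, -0.3, -0.1]
finger_gap: 55.5
grip_force: 0.0
d shift cm [ 9.02 15.35  0.15] (yaw,j6,turn z) [(110, -16, -1.103)] tilt [179.81  -0.2   46.73] j6 47.1 t 5.75
```

```bash
python3 -m handwheel '[[0.3,1.8,3.07,0,0,0,0],[0.3,1.8,3.07,0,0,0,0],[0.3,1.8,3.07,0,0,0,0],[0.3,1.8,3.07,0,0,0,0],[0.3,1.8,3.07,0,0,0,0],[0.3,0,0,0,0,0,-0.12],[0.3,0,0,0,0,0,-0.12],[0.3,0,0,0,0,0,-0.12],[0.3,0,0,0,0,0,-0.12],[0.3,0,0,0,0,0,-0.12],[0.3,0,0,0,0,0,-0.12],[0.3,0,0,0,0,0,-0.12]]'
python3 -m handwheel '[[0.3,0,0,0,0,0,-0.12],[0.3,0,0,0,0,0,-0.12],[0.3,0,0,0,0,0,0],[0.3,0,0,0,0,0,0]]'
python3 -c "
from h import *
delta('d',1.0,167)
p=get('side');cv2.imwrite('pics/s2.png',cv2.resize(p['image'][90:260,150:400,::-1],None,fx=2.5,fy=2.5))"
```

```text
time: 6.75
tool_pos: [673.3, 45.5, 240.9]
tcp_rot: [-179.8, -0.0, 95.2]
ft_force: [0.2, 0.3, 0.5]
finger_gap: 55.5
grip_force: 0.0
time: 7.08
tool_pos: [673.5, 45.6, 241.6]
tcp_rot: [-179.9, -0.0, 108.4]
ft_force: [-0.1, 0.2, 0.1]
finger_gap: 55.5
grip_force: 0.0
d shift cm [-0.06  0.23  7.46] (yaw,j6,turn z) [(110, -16, -0.027)] tilt [-1.7988e+02 -4.0000e-02  1.0840e+02] j6 -18.9 t 7.0833
```

View pics/s2.png

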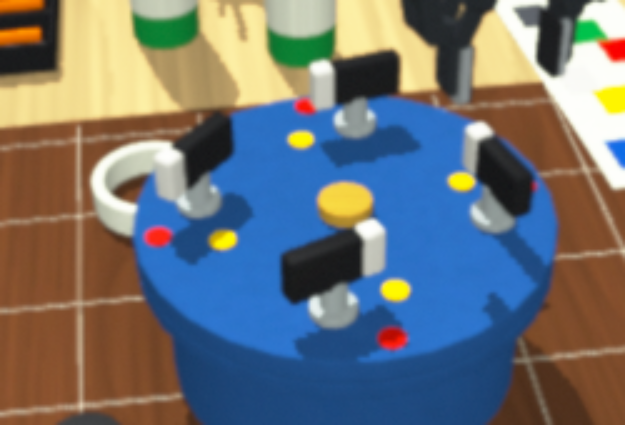

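The left knob's white end (170,172) now points to its red dot (158,237). The gripper is above the far knob (498,170), and I descend.

```bash
python3 -m handwheel '[[0.3,0,0.2,2,0,0,-0.027],[0.3,0,0,2,0,0,0],[0.3,0,0,2,0,0,0],[0.3,0,0,1.4,0,0,0],[0.3,0,0,0,0,0,0],[-1,0,0,0,0,0,0],[-1,0,0,0,0,0,0],[-1,0,0,0,0,0,0],[-1,0,0,0,0,0,0],[-1,0,0,0,0,0,0],[-1,0,0,0,0,0,0]]' 60
python3 -c "
from h import *
delta('d',2.094,167)"
```

```text
time: 8.05
tool_pos: [676.0, 45.8, 171.5]
tcp_rot: [180.0, 0.1, 110.1]
ft_force: [-6.8, -1.9, 5.6]
finger_gap: 13.0
grip_force: 59.2
d shift cm [ 0.   -0.03  0.45] (yaw,j6,turn z) [(47, 47, 1.097), (227, -133, -2.044)] tilt [1.7997e+02 5.0000e-02 1.1013e+02] j6 -20.6 t 8.05
```

```bash
python3 -m handwheel '[[-1,0,0,0,0,0,0.121],[-1,0,0,0,0,0,0.121],[-1,0,0,0,0,0,0.121],[-1,0,0,0,0,0,0.121],[-1,0,0,0,0,0,0.121],[-1,0,0,0,0,0,0.121],[-1,0,0,0,0,0,0.121],[-1,0,0,0,0,0,0.121],[-1,0,0,0,0,0,0.121],[-1,0,0,0,0,0,0],[-1,0,0,0,0,0,0]]'
python3 -m handwheel '[[0.3,0,0,0,0,0,0],[0.3,0,0,0,0,0,0],[0.3,0,0,0,0,0,0],[0.3,0,0,0,0,0,0],[0.3,0,0,-2,0,0,0],[0.3,0,0,-2.8,0,0,0],[0.3,0,0,-3,0,0,0],[0.3,0,0,0,0,0,0],[0.3,0,0,0,0,0,0]]'
python3 -c "
from h import *
delta('c',0.95,245)
p=get('side');cv2.imwrite('pics/s3.png',cv2.resize(p['image'][90:260,150:400,::-1],None,fx=2.5,fy=2.5))"
```

```text
time: 8.97
tool_pos: [674.7, 46.1, 171.5]
tcp_rot: [-179.9, 0.1, 47.7]
ft_force: [-14.6, -0.4, 10.3]
finger_gap: 13.4
grip_force: 60.0
time: 9.72
tool_pos: [677.7, 46.2, 250.9]
tcp_rot: [179.7, -0.2, 47.8]
ft_force: [-0.5, 0.0, -1.1]
finger_gap: 55.8
grip_force: 0.0
c shift cm [-12.44  -3.52   0.53] (yaw,j6,turn z) [(23, 65, 0.436), (203, -115, -2.706)] tilt [179.73  -0.24  47.77] j6 41.8 t 9.7167
```

View pics/s3.png

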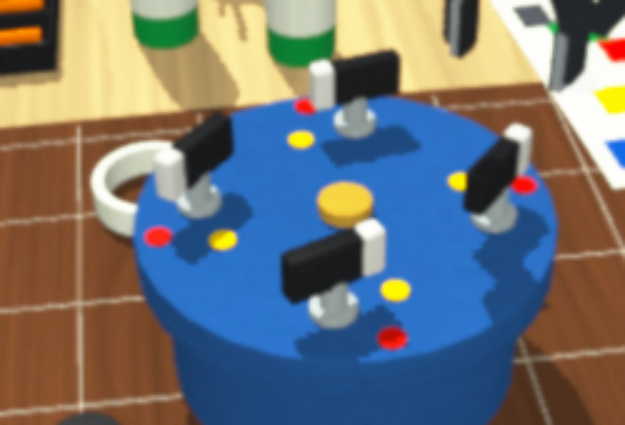

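The right-hand knob's white end (518,145) is over its red dot (523,186), so the diagonal pair is done. Next is knob c, the near one in this view at (333,260).

```bash
python3 -m handwheel '[[0.3,-3.11,-0.88,0,0,0,0],[0.3,-3.11,-0.88,0,0,0,0],[0.3,-3.11,-0.88,0,0,0,0],[0.3,-3.11,-0.88,0.5,0,0,0],[0.3,0,0,0,0,0,0.109],[0.3,0,0,0,0,0,0.109],[0.3,0,0,0,0,0,0.109],[0.3,0,0,0,0,0,0.109],[0.3,0,0,0,0,0,0],[0.3,0,0,0,0,0,0]]'
python3 -c "
from h import *
delta('c',0.95,167)"
```

```text
time: 10.6
tool_pos: [565.6, -22.2, 240.9]
tcp_rot: [-179.9, 0.1, 23.0]
ft_force: [0.4, 0.5, -0.2]
finger_gap: 55.6
grip_force: 0.0
c shift cm [0.24 0.11 7.39] (yaw,j6,turn z) [(23, 65, 0.003), (203, -115, -3.139)] tilt [-1.7994e+02  1.1000e-01  2.2980e+01] j6 59.6 t 10.6
```

```bash
python3 -m handwheel '[[0.3,0.2,0.1,2,0,0,0],[0.3,0,0,2,0,0,0],[0.3,0,0,2,0,0,0],[0.3,0,0,1.3,0,0,0],[0.3,0,0,0,0,0,0],[-1,0,0,0,0,0,0],[-1,0,0,0,0,0,0],[-1,0,0,0,0,0,0],[-1,0,0,0,0,0,0],[-1,0,0,0,0,0,0],[-1,0,0,0,0,0,0]]' 60
python3 -c "
from h import *
delta('c',2.094,167)"
```

```text
time: 11.52
tool_pos: [568.7, -20.7, 171.2]
tcp_rot: [-179.9, -0.1, 22.9]
ft_force: [-4.5, 7.3, 5.0]
finger_gap: 12.6
grip_force: 59.2
c shift cm [-0.12  0.11  0.42] (yaw,j6,turn z) [(137, -49, -1.997)] tilt [-1.799e+02 -1.100e-01  2.286e+01] j6 59.8 t 11.5167
```

```bash
python3 -m handwheel '[[-1,0,0,0,0,0,0.114],[-1,0,0,0,0,0,0.114],[-1,0,0,0,0,0,0.114],[-1,0,0,0,0,0,0.114],[-1,0,0,0,0,0,0.114],[-1,0,0,0,0,0,0.114],[-1,0,0,0,0,0,0.114],[-1,0,0,0,0,0,0.114],[-1,0,0,0,0,0,0.114],[-1,0,0,0,0,0,0.114],[-1,0,0,0,0,0,0],[-1,0,0,0,0,0,0]]'
python3 -m handwheel '[[0.3,0,0,0,0,0,0],[0.3,0,0,0,0,0,0],[0.3,0,0,0,0,0,0],[0.3,0,0,0,0,0,0],[0.3,0,0,-2,0,0,0],[0.3,0,0,-2.8,0,0,0],[0.3,0,0,-3,0,0,0],[0.3,0,0,0,0,0,0],[0.3,0,0,0,0,0,0]]'
python3 -c "
from h import *
delta('a',1.05,245)
p=get('top');print(angles(p,Q));cv2.imwrite('pics/t4.png',cv2.resize(p['image'][100:310,160:420,::-1],None,fx=2.5,fy=2.5))"
```

```text
time: 12.52
tool_pos: [568.6, -21.6, 171.2]
tcp_rot: [-179.9, 0.0, -42.5]
ft_force: [-5.4, 4.4, 6.0]
finger_gap: 12.6
grip_force: 59.3
time: 13.27
tool_pos: [570.0, -22.6, 250.2]
tcp_rot: [-179.8, -0.3, -42.5]
ft_force: [0.0, 0.8, -0.3]
finger_gap: 55.6
grip_force: 0.0
a shift cm [ -9.12 -15.52   0.52] (yaw,j6,turn z) [(197, -93, -4.182)] tilt [-179.83   -0.25  -42.53] j6 125.1 t 13.2667
{'a': [(1.19, 23)], 'b': [], 'c': [(-0.97, 5)], 'd': [(1.93, 27)]}
```

View pics/t4.png

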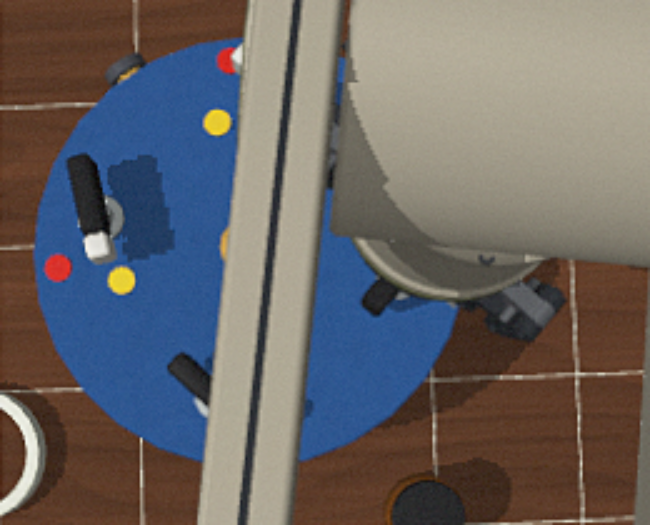

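Knob c is turned, and the left knob a (95,200) still has its white end at (98,246), at about 1.15 rad. I move to it.

```bash
python3 -m handwheel '[[0.3,-1.82,-3.1,0,0,0,0],[0.3,-1.82,-3.1,0,0,0,0],[0.3,-1.82,-3.1,0,0,0,0],[0.3,-1.82,-3.1,0,0,0,0],[0.3,-1.82,-3.1,0,0,0,0],[0.3,0,0,0,0,0,-0.12],[0.3,0,0,0,0,0,-0.12],[0.3,0,0,0,0,0,-0.12],[0.3,0,0,0,0,0,-0.12],[0.3,0,0,0,0,0,-0.12],[0.3,0,0,0,0,0,-0.12],[0.3,0,0,0,0,0,-0.12]]'
python3 -m handwheel '[[0.3,0,0,0,0,0,-0.12],[0.3,0,0,0,0,0,0],[0.3,0,0,0,0,0,0]]'
python3 -c "
from h import *
delta('a',1.12,167)"
```

```text
time: 14.32
tool_pos: [605.3, 153.2, 245.0]
tcp_rot: [180.0, 0.2, 5.9]
ft_force: [0.6, 0.4, 0.3]
finger_gap: 55.4
grip_force: 0.0
time: 14.57
tool_pos: [605.5, 153.2, 245.6]
tcp_rot: [-180.0, 0.1, 12.3]
ft_force: [0.0, 1.0, 0.1]
finger_gap: 55.8
grip_force: 0.0
a shift cm [0.25 0.03 7.86] (yaw,j6,turn z) [(193, -89, -3.156)] tilt [-1.7999e+02  1.4000e-01  1.2260e+01] j6 87.2 t 14.5667
```

```bash
python3 -m handwheel '[[0.3,0.2,0,2,0,0,-0.015],[0.3,0,0,2,0,0,0],[0.3,0,0,2,0,0,0],[0.3,0,0,1.7,0,0,0],[0.3,0,0,0,0,0,0],[-1,0,0,0,0,0,0],[-1,0,0,0,0,0,0],[-1,0,0,0,0,0,0],[-1,0,0,0,0,0,0],[-1,0,0,0,0,0,0],[-1,0,0,0,0,0,0]]' 60
python3 -c "
from h import *
delta('a',2.094,167)"
```

```text
time: 15.48
tool_pos: [608.9, 154.9, 172.3]
tcp_rot: [-179.9, -0.2, 13.3]
ft_force: [-2.0, 4.7, 5.1]
finger_gap: 13.3
grip_force: 59.5
a shift cm [-0.15  0.12  0.53] (yaw,j6,turn z) [(137, -33, -2.163)] tilt [-1.7993e+02 -1.7000e-01  1.3330e+01] j6 86.2 t 15.4833
```

Turn 3.14 − 2.163 = 0.98 rad.

```bash
python3 -m handwheel '[[-1,0,0,0,0,0,0.11],[-1,0,0,0,0,0,0.11],[-1,0,0,0,0,0,0.11],[-1,0,0,0,0,0,0.11],[-1,0,0,0,0,0,0.11],[-1,0,0,0,0,0,0.11],[-1,0,0,0,0,0,0.11],[-1,0,0,0,0,0,0.11],[-1,0,0,0,0,0,0.10],[-1,0,0,0,0,0,0],[-1,0,0,0,0,0,0]]'
python3 -m handwheel '[[0.3,0,0,0,0,0,0],[0.3,0,0,0,0,0,0],[0.3,0,0,0,0,0,0],[0.3,0,0,0,0,0,0],[0.3,0,0,-2,0,0,0],[0.3,0,0,-3,0,0,0],[0.3,0,0,-3,0,0,0],[0.3,0,0,-3,0,0,0],[0.3,0,0,-3,0,0,0],[0.3,0,0,-3,0,0,0],[0.3,0,0,0,0,0,0],[0.3,0,0,0,0,0,0]]'
python3 -c "
from h import *
p=get('side');cv2.imwrite('pics/s5.png',cv2.resize(p['image'][90:260,150:400,::-1],None,fx=2.5,fy=2.5))"
```

```text
time: 16.4
tool_pos: [608.5, 153.6, 172.3]
tcp_rot: [-179.9, -0.1, -42.9]
ft_force: [-5.2, -0.0, 7.0]
finger_gap: 13.0
grip_force: 59.8
time: 17.4
tool_pos: [609.3, 154.0, 343.3]
tcp_rot: [-179.8, -0.2, -42.8]
ft_force: [0.4, -0.6, -0.7]
finger_gap: 55.6
grip_force: 0.0
```

View pics/s5.png

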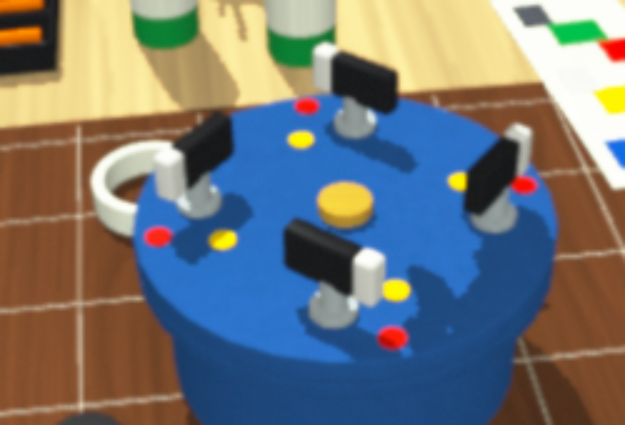

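All four white ends, at (170,172), (518,145), (368,277) and (325,68), stand over their red dots, and the gripper is clear.

```bash
python3 -c "
from h import *
print(hand_in())"
```

```text
the job is handed in; nothing more can be done
None
```

I turned the forgotten knob to its yellow dot, tightened all four to their red dots in crisscross order, released them and handed in at about 17.5 s; the last picture shows all four white ends at red, but no verdict came back.

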